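# Load a keyed gear on the bench checker and bring the indicator down on it

### The job

Check this gear's face height: pick up the steel gear, set it hub upwards over the upright arbor of the bench checker and turn it about its axis until its keyway lines up with the key and it goes fully home on the seating shoulder (lower it, do not let it fall from above the arbor). Then swing the raised indicator arm gently down by its black grip until the arm lies on its stop and the dial's plunger rests on the gear, and let go. Leave the other things on the bench where they are.

Things in the scene. Friction and masses are not known exactly. Their poses are not given: they have to be found in the camera images.
- gear: loose steel spur gear, 0.4 to 0.75 kg, lying flat on the bench, hub up: toothed disc 102 mm across and 15 mm thick, on it a smooth round hub 48 mm across (grasp it here) that rises 24 mm above the disc, 39 mm high in all. A 28.4 mm bore with one keyway runs through both. Origin: on the axis, in the plane of the underside; z points up along the axis, the keyway lies on the -x side.
- gear_keyway (a point): middle of the keyway's mouth at the hub's top face, 17 mm from the gear's axis towards the gear's -x, 39 mm above its underside. The keyway is a slot 11 mm wide through the gear's full height that reaches 19.5 mm from the axis.
- checker: the bench checker, fixed to the bench: dark base plate 130 (x) x 260 (y) x 16 mm high; towards its -y end the upright arbor, at its +y end a grey column 94 mm high with the hinged indicator arm. Origin: centre of the base plate's underside; -x faces the robot, give or take its yaw. The gear goes home only with its x axis along the checker's x axis (play 0.08 rad either way).
- arbor_seat (a point): on the arbor's axis in the plane of its seating shoulder (42 mm across), 30 mm above the bench; 60 mm from the checker's origin towards -y; axes as the checker's. From here rises a 26 mm round shaft, 42 mm tall, then a 12 mm tall taper to a 13 mm nose (top 54 mm above the shoulder). Seated, the gear's origin is at this point.
- key_top (a point): top of the key, at its outer edge: on the arbor's -x side, 17.5 mm from its axis, 12 mm above the shoulder. The key is 8 mm wide, stands 4.5 mm out of the shaft and runs from the shoulder up to here; above it the shaft is plain, so a gear that is not lined up rests on the key, 12 mm too high, and can be turned there until it drops.
- lever_hinge (a point): on the hinge axis of the indicator arm, in the arm's middle plane, 82.5 mm above the bench, 112 mm from the checker's origin towards +y; the axis runs along the checker's x.
- gauge_arm (a joint): angle of the indicator arm: 0 = level on its stop, pointing from the hinge towards the arbor (checker's -y); positive = raised, 1.57 = upright, up to 2.0. It starts tipped up at about 1.45 to 1.8; friction in the hinge holds it at any angle. Lowering takes 1 to 4 N at the grip, raising up to about 7 N.
- lever_grip (a point): middle of the arm's black grip: a bar 14 mm thick and 60 mm long, parallel to the hinge axis, on the arm's -x side; 120 mm from the hinge axis, 65 mm from the arm's middle plane. In the checker's axes it is at (-65, -120 cos a, 120 sin a) mm from point lever_hinge at arm angle a. The dial, 57 mm across and 19 mm thick, is carried in the arm's middle plane 134 mm from the hinge.
- plunger (a joint): how far the dial's spring plunger is pushed in: 0 = free, 0.006 = fully in. With the gear home and the arm on its stop the gear's face pushes it in about 0.0025; the spring gives about 1 N.
- caliper: digital caliper lying at the front of the bench, 227 mm long; bystander, origin at the centre of its underside
- calculator: pocket calculator 118 x 72 x 16 mm; bystander, origin at the centre of its underside
- master_ring: plain steel setting ring, 76 mm across, 25 mm high, no teeth and no hub; bystander, origin at the centre of its underside
- bronze_bush: flanged bronze bush, 47 mm across, 32 mm high; bystander, origin at the centre of its underside
- v_block: small steel V-block, 42 x 45 x 35 mm; bystander, origin at the centre of its underside
- masking_tape: roll of masking tape, 98 mm across, 19 mm high; bystander, origin at the centre of its underside

How it is judged:
On the way:
1. the gear is fully home on the arbor's shoulder, key in keyway, with the arm still raised (horizontal distance between gear and arbor_seat below 0.004 m and z of gear in the frame of arbor_seat between -0.003 and 0.003 m and angle between gear's own z axis and vertical below 0.06 rad and value of joint gauge_arm above 0.4 rad), for 0.2 s.
At the end, for the whole second after the job is handed in: the gear is home on the arbor (within 4 mm of its axis, within 3 mm of the shoulder, tilted less than 0.06 rad, at rest), the indicator arm lies on its stop (within 0.02 rad, 2 mm at the grip) and the dial's plunger rests on the gear, pushed in by more than 1 mm (horizontal distance between gear and arbor_seat below 0.004 m and z of gear in the frame of arbor_seat between -0.003 and 0.003 m and angle between gear's own z axis and vertical below 0.06 rad and linear speed of gear below 0.02 m/s and value of joint gauge_arm below 0.02 rad and value of joint plunger above 0.001 m); the robot touches nothing.
It fails at once if the gear is let fall onto the arbor (faster than 0.7 m/s there) (horizontal distance between gear and arbor_seat below 0.02 m and linear speed of gear above 0.7 m/s).
It fails at once if the indicator arm is slammed down (faster than 4 rad/s) (velocity of joint gauge_arm below -4 rad/s).
It fails at once if a bystander is pushed more than 30 mm (distance of any of caliper, calculator, master_ring, bronze_bush, v_block, masking_tape from where it was at the start of the episode above 0.03 m).
It also fails if it takes over 72 s, if anything falls off the work surface, if the arm or the gripper's body presses on something with over 40 N, if the wrist force passes 120 N, or if a joint passes its speed limit or range.

### The arm

A 6-joint arm with a two-finger parallel gripper is mounted at the origin on a cart in front of the work surface, level with it; the furniture and walls round the work are solid. World frame = base frame: x ahead of the robot, y to its left, z up, the work surface at z = 0. Lengths are in m, angles in rad, forces in N, time in s.
With the tool pointing down it reaches from about 0.35 to 0.925 m from the base axis. Payload 6.4 kg.
Tool frame: the origin (TCP) lies midway between the tips of the shut fingers; the grasp point (between the pads) lies 19 mm behind it; z points along the fingers, y is the line along which they close (so a half turn about z gives the same grasp; the last joint's range is limited). The gripper opens to 85 mm and grips with 20 to 120 N. Pads are 22 mm wide; open, the fingers measure 114 mm over their backs; the gripper's body (76 mm by 85 mm) begins 54 mm behind the grasp point. The pads swing forward as they close: fully open they stand 13 mm farther back than shut.
Start: joints at [-1.501, 0.245, 1.558, -0, 1.339, -0.174], TCP at [0.157, -0.631, 0.231] pointing down, gripper open.
Joint ranges: [-3.13, 3.13], [-1.02, 2.26], [0.13, 2.54], [-0.95, 4.09], [0.21, 2.88], [-2.74, 2.74]. Speed limits (rad/s): [2.57, 2.57, 3.14, 3.14, 3.14, 3.14].

### API

Orientations are given as a unit quaternion [x, y, z, w].
In Python, from rig import get_state, optics, workorder gives the robot as it stands. The module is installed in compiled form; this text tells all that it offers.
- The arm moves only by the tool send_rows, never from a script. Its argument "series" is a list of rows, each an object of numbers: "dx", "dy", "dz": the shift along the tool's x, y, z in m; "rx", "ry", "rz": the turn, a rotation vector about the tool's x, y, z in degrees; "fingers": the closure, from -1 (fully open) to 1 (shut), so that 0 is half open. In form: [{"dx": .., "dy": .., "dz": .., "rx": .., "ry": .., "rz": .., "fingers": ..}, ...]. A call has 1 to 20 rows; each row is the pose to reach, as a shift and turn from the pose commanded when the call began, along the tool's axes at that moment; what a row does not reach only later rows make up. A row lasts 1/10 s, in which the tool goes at most 50 mm and 8.59 degrees, less where a joint would pass 70% of its speed; a pose out of reach is approached as far as the arm can. A call with a gripper value outside its range is refused whole. The fingers move at their own pace and stop on an object; "newtons" is the grip in N (left out, the last holds). Time passes only in rows, so rows that repeat a pose let the fingers close. It gives the time, the measured TCP pose, the force, the opening and the grip force at its end, in the units of the state.
- get_state(): the state, without advancing time (a new reading comes with each control period).
- optics.camera(name): name is "scene" or "top" or "wrist"; returns a dict with "color" (400x640x3 uint8, red, green, blue), "mtx" (3x3 intrinsics, pixels), "rvec" (rotation vector, rad) and "tvec" (3), from world to camera coordinates, as OpenCV has them; the wrist camera has in their place "hand_eye" (4x4, takes a point from camera to tool coordinates, whose origin is the TCP and whose axes are the flange's). Camera axes: x right, y down, z forward; pixel columns grow to the right and rows downward; lengths in m; the calibration is good to about 2 mm. A picture is of the moment at which its call begins: read the wrist's pose just before it. There is no depth.
- workorder.job_done(): hands the job in; it is judged then, once.
The state is a dict: "t": time; "qpos": joint angles; "dq": joint speeds; "effort": joint torques, N m; "tool_pos": TCP position; "ee_rot": TCP orientation; "contact_force": force on the tool from outside, world axes, zero at the start; "moment": the same for the moment, N m; "grip_width": opening from 0.0 (shut) to 1.0 (fully open); "gripper_force": force on a finger pad.
Only numpy, scipy, OpenCV 4.12 (cv2) and the standard library are available. Lean on these libraries where they do the work, as an engineer would, in place of code of your own. Each camera call takes 0.05 s, during which the arm holds its last target. There are 200 camera calls.

## Working session

There is one attempt and no reset: what is moved stays moved. The work goes in short steps, Python scripts to look and compute and a tool call to move; the robot and the scene stay as the last step left them, time stands still between calls to the robot, and variables do not carry over. Pictures are saved under pics/ and viewed, at most 10 in all, crops included, and the job is handed in when it is done.

Besides the shell and the picture viewer there is one more tool, called after "Request:" by a JSON object that holds its "api" and its "payload", one argument or row to a line. send_rows: Moves the arm, as the interface text tells. Its arguments: {"type":"object","properties":{"series":{"type":"array"},"newtons":{"type":"number"}},"required":["series"]}

```bash
mkdir -p pics
cat > h.py <<'E'
import numpy as np, cv2
from scipy.spatial.transform import Rotation as R
from rig import get_state, optics, workorder
def cam(n):
    s=get_state(); c=optics.camera(n)
    K=np.array(c["mtx"])
    if "hand_eye" in c:
        T=np.eye(4);T[:3,:3]=R.from_quat(s["ee_rot"]).as_matrix();T[:3,3]=s["tool_pos"]
        M=T@np.array(c["hand_eye"])
    else:
        M=np.eye(4);Rm=cv2.Rodrigues(np.array(c["rvec"],float))[0]
        M[:3,:3]=Rm.T;M[:3,3]=-Rm.T@np.array(c["tvec"],float).ravel()
    return c["color"],K,M
def ray(K,M,u,v):
    d=M[:3,:3]@np.linalg.inv(K)@np.array([u,v,1.]);return M[:3,3],d
def onz(K,M,u,v,z):
    o,d=ray(K,M,u,v);return o+d*(z-o[2])/d[2]
def proj(K,M,P):
    p=np.linalg.inv(M)@np.append(P,1);q=K@p[:3];return q[:2]/q[2]
def totool(P):
    s=get_state();return R.from_quat(s["ee_rot"]).inv().apply(np.array(P)-s["tool_pos"])
def save(n,im): cv2.imwrite("pics/"+n+".png",im[...,::-1])
E
python3 - <<'E'
from h import *
np.set_printoptions(precision=3,suppress=True)
for n in("top","scene"):
    im,K,M=cam(n);save(n+"0",im);print(n,K,M)
    np.savez(n+"0",im=im,K=K,M=M)
print(get_state())
E
```

```text
top [[496.235   0.    324.29 ]
 [  0.    496.235 200.74 ]
 [  0.      0.      1.   ]] [[ 0.026 -0.994  0.109  0.371]
 [-1.    -0.027 -0.005  0.029]
 [ 0.008 -0.108 -0.994  1.349]
 [ 0.     0.     0.     1.   ]]
scene [[513.799   0.    324.365]
 [  0.    513.799 200.533]
 [  0.      0.      1.   ]] [[-0.559 -0.666  0.493 -0.185]
 [-0.829  0.454 -0.327  0.475]
 [-0.006 -0.592 -0.806  1.229]
 [ 0.     0.     0.     1.   ]]
{'t': 0.1, 'qpos': array([-1.501,  0.246,  1.559,  0.   ,  1.339, -0.174]), 'dq': array([ 0.001, -0.   , -0.003, -0.   , -0.001,  0.001]), 'effort': array([ -0.   , -43.067, -32.713,  -0.   ,   0.003,   0.   ]), 'tool_pos': array([ 0.157, -0.63 ,  0.23 ]), 'ee_rot': array([ 0.993,  0.122,  0.   , -0.001]), 'contact_force': array([ 0.092, -0.334, -0.185]), 'moment': array([0.039, 0.025, 0.053]), 'gripper_force': 0.0, 'grip_width': 1.0019002603459142}
```

View pics/top0.png

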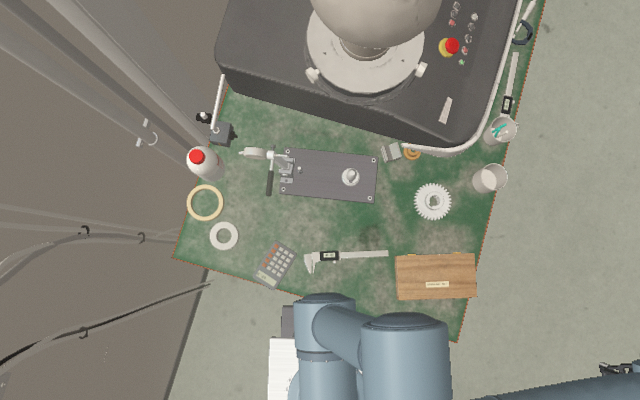

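View pics/scene0.png

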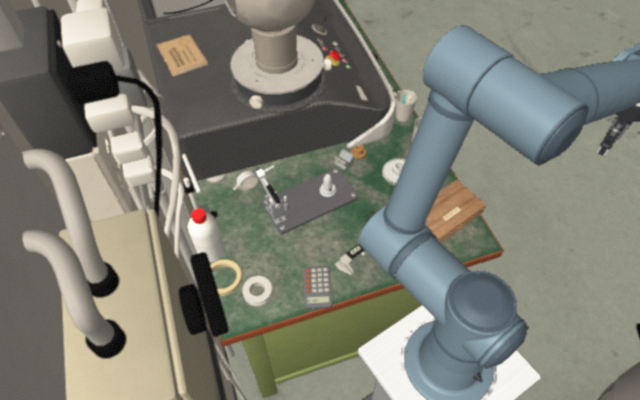

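The top view shows the gear at about (433,201), the checker plate with corners near (284,149), (377,156), (373,202) and (280,196), the arbor near (350,177) and the black grip near (269,183). The scene view shows the arm raised. Next I'll measure the gear and the plate.

Run:
```python
from h import *
np.set_printoptions(precision=4,suppress=True)
d=np.load("top0.npz");im,K,M=d["im"],d["K"],d["M"]
g=im.min(2).copy(); m=np.zeros_like(g); m[170:235,400:465]=(g[170:235,400:465]>135)
cs=cv2.findContours(m,0,2)[0];c=max(cs,key=cv2.contourArea)
(u,v),r=cv2.minEnclosingCircle(c);print("gear px",u,v,r)
P=onz(K,M,u,v,.012);print("gear",P,"diam",2*r*np.linalg.norm(onz(K,M,u+1,v,.015)-P)*1000)
hsv=cv2.cvtColor(im,cv2.COLOR_RGB2HSV)
s=hsv[...,1].astype(int);vv=hsv[...,2]
m=((s<70)&(vv>50)&(vv<125)).astype(np.uint8); m[:140]=0;m[215:]=0;m[:,:283]=0;m[:,385:]=0
m=cv2.morphologyEx(m,cv2.MORPH_CLOSE,np.ones((9,9)));m=cv2.morphologyEx(m,cv2.MORPH_OPEN,np.ones((9,9)))
c=max(cv2.findContours(m,0,2)[0],key=cv2.contourArea);rr=cv2.minAreaRect(c);print(rr)
B=[onz(K,M,*p,.016) for p in cv2.boxPoints(rr)];print(np.array(B),[np.linalg.norm(B[i]-B[i-1]) for i in range(4)])
o=cv2.resize(im[120:250,230:480],None,fx=3.2,fy=3.2,interpolation=cv2.INTER_CUBIC);
save("crop1",o)
```

```text
gear px 432.1212158203125 201.27272033691406 19.01519203186035
gear [ 0.5232 -0.2704  0.012 ] diam 138.38633988690395
((335.0, 164.5), (49.0, 98.0), 90.0)
[[ 0.6807  0.1315  0.016 ]
 [ 0.6882 -0.137   0.016 ]
 [ 0.5527 -0.1388  0.016 ]
 [ 0.5455  0.1268  0.016 ]] [np.float64(0.13529545082918695), np.float64(0.26855235305057523), np.float64(0.13551179023321624), np.float64(0.2656515046629786)]
```

View pics/crop1.png

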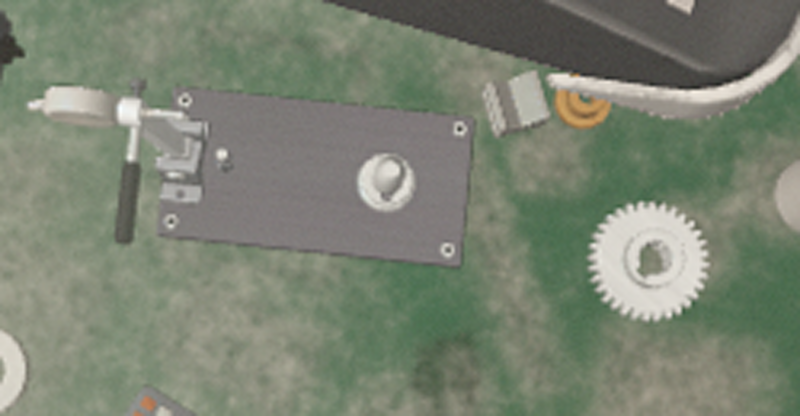

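Run:
```python
from h import *
np.set_printoptions(precision=4,suppress=True)
d=np.load("top0.npz");im,K,M=d["im"],d["K"],d["M"]
f=lambda p,z:onz(K,M,230+p[0]/3.2,120+p[1]/3.2,z)
C=[f(p,.016) for p in((180,88),(474,118),(460,266),(160,236))]
print(np.array(C),np.mean(C,0),[np.linalg.norm(C[i]-C[i-1]) for i in range(4)])
y=(C[0]-C[1]+C[3]-C[2]);print("yaw",np.arctan2(-y[0],y[1]))
print("arbor",f((386,184),.03),"gear",f((649,261),.015),f((655,258),.039))
P=f((649,261),.015);print(totool([P[0],P[1],.22]))
print(np.array(optics.camera("wrist")["hand_eye"]))
```

```text
[[ 0.6598  0.1301  0.016 ]
 [ 0.6408 -0.1216  0.016 ]
 [ 0.5134 -0.1116  0.016 ]
 [ 0.5321  0.1425  0.016 ]] [0.5865 0.0099 0.016 ] [np.float64(0.1283492111646556), np.float64(0.25232534268707335), np.float64(0.12771598139105922), np.float64(0.25478430808699115)]
yaw -0.07435997377526772
arbor [ 0.5795 -0.0468  0.03  ] gear [ 0.5221 -0.2717  0.015 ] [ 0.5221 -0.2712  0.039 ]
[ 0.441  -0.2598  0.0109]
[[ 0.0011 -0.9555 -0.2951  0.0761]
 [ 1.      0.0013 -0.0003 -0.0006]
 [ 0.0006 -0.2951  0.9555 -0.1431]
 [ 0.      0.      0.      1.    ]]
```

Request:
{"api": "send_rows", "payload": {
  "series": [
    {"dx": 0.04,"dy": -0.024,"fingers": -1},
    {"dx": 0.08,"dy": -0.047,"fingers": -1},
    {"dx": 0.12,"dy": -0.07,"fingers": -1},
    {"dx": 0.16,"dy": -0.094,"fingers": -1},
    {"dx": 0.2,"dy": -0.118,"fingers": -1},
    {"dx": 0.24,"dy": -0.141,"fingers": -1},
    {"dx": 0.28,"dy": -0.165,"fingers": -1},
    {"dx": 0.32,"dy": -0.188,"fingers": -1},
    {"dx": 0.36,"dy": -0.212,"fingers": -1},
    {"dx": 0.4,"dy": -0.236,"fingers": -1},
    {"dx": 0.441,"dy": -0.26,"fingers": -1},
    {"dx": 0.441,"dy": -0.26,"fingers": -1},
    {"dx": 0.441,"dy": -0.26,"fingers": -1},
    {"dx": 0.441,"dy": -0.26,"fingers": -1}
  ]
}}

```text
schema error: expected keys dx, dy, dz, rx, ry, rz, fingers
```

Run:
```python
from h import *
s=get_state();print(s["t"],s["tool_pos"],s["ee_rot"],s["qpos"])
im,K,M=cam("wrist");save("w1",im);np.savez("w1",im=im,K=K,M=M)
print(proj(K,M,[.5221,-.2717,.039]))
```

```text
0.15 [ 0.1568643  -0.63033985  0.23042221] [ 9.92581072e-01  1.21582127e-01  2.43268632e-05 -7.75629364e-04] [-1.50110801e+00  2.45678759e-01  1.55872508e+00 -3.32351767e-05
  1.33874050e+00 -1.74071445e-01]
[ -37.10223829 -424.92103665]
```

View pics/w1.png

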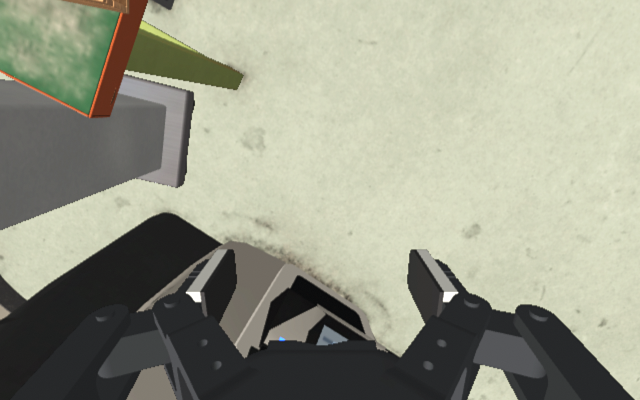

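The rows need all seven keys, so the arm hasn't moved and this view shows only floor. I'll resend, stopping a little short in x so the gear falls mid-image.

Request:
{"api": "send_rows", "payload": {
  "series": [
    {"dx": 0.038,"dy": -0.026,"dz": 0,"rx": 0,"ry": 0,"rz": 0,"fingers": -1},
    {"dx": 0.076,"dy": -0.052,"dz": 0,"rx": 0,"ry": 0,"rz": 0,"fingers": -1},
    {"dx": 0.114,"dy": -0.078,"dz": 0,"rx": 0,"ry": 0,"rz": 0,"fingers": -1},
    {"dx": 0.152,"dy": -0.104,"dz": 0,"rx": 0,"ry": 0,"rz": 0,"fingers": -1},
    {"dx": 0.19,"dy": -0.13,"dz": 0,"rx": 0,"ry": 0,"rz": 0,"fingers": -1},
    {"dx": 0.228,"dy": -0.156,"dz": 0,"rx": 0,"ry": 0,"rz": 0,"fingers": -1},
    {"dx": 0.266,"dy": -0.182,"dz": 0,"rx": 0,"ry": 0,"rz": 0,"fingers": -1},
    {"dx": 0.304,"dy": -0.208,"dz": 0,"rx": 0,"ry": 0,"rz": 0,"fingers": -1},
    {"dx": 0.342,"dy": -0.234,"dz": 0,"rx": 0,"ry": 0,"rz": 0,"fingers": -1},
    {"dx": 0.38,"dy": -0.26,"dz": 0,"rx": 0,"ry": 0,"rz": 0,"fingers": -1},
    {"dx": 0.38,"dy": -0.26,"dz": 0,"rx": 0,"ry": 0,"rz": 0,"fingers": -1},
    {"dx": 0.38,"dy": -0.26,"dz": 0,"rx": 0,"ry": 0,"rz": 0,"fingers": -1},
    {"dx": 0.38,"dy": -0.26,"dz": 0,"rx": 0,"ry": 0,"rz": 0,"fingers": -1}
  ]
}}

```text
t: 1.5
tool_pos: [0.4625, -0.2873, 0.2312]
ee_rot: [0.993, 0.121, -0.0, 0.0]
contact_force: [0.4, -0.4, -0.2]
grip_width: 1.001
gripper_force: 0.0
```

Run:
```python
from h import *
s=get_state();print(s["t"],s["tool_pos"],s["ee_rot"],s["qpos"])
im,K,M=cam("wrist");save("w2",im);np.savez("w2",im=im,K=K,M=M)
print(proj(K,M,[.5221,-.2717,.039]),K)
```

```text
1.5 [ 0.4624584  -0.28727319  0.23116212] [ 9.92625534e-01  1.21220945e-01 -1.77909967e-04  3.81992873e-06] [-7.64048087e-01 -1.98321950e-03  1.82853020e+00 -2.89745476e-04
  1.31526494e+00  5.63781891e-01]
[321.59206367 119.29530393] [[294.98329584   0.         321.57833788]
 [  0.         294.98329584 196.74071906]
 [  0.           0.           1.        ]]
```

View pics/w2.png

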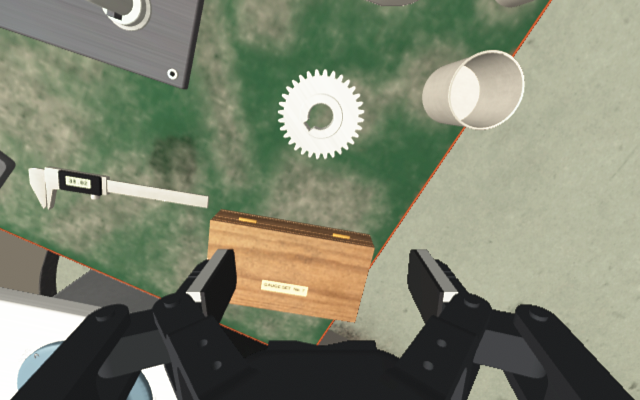

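The gear is at (321,114), with the keyway opening toward the lower left at about (307,127). I'll compute its axis and keyway direction.

Run:
```python
from h import *
np.set_printoptions(precision=4,suppress=True)
d=np.load("w2.npz");im,K,M=d["im"],d["K"],d["M"]
g=im.min(2)
m=np.zeros_like(g);m[60:170,270:370]=255*(g[60:170,270:370]>150)
c=max(cv2.findContours(m,0,2)[0],key=cv2.contourArea);P=np.array([onz(K,M,*p,.015)[:2] for p in c[:,0]])
(x,y),r=cv2.minEnclosingCircle(P.astype(np.float32));print("gear",x,y,r)
b=np.zeros_like(g);b[90:145,295:348]=255*(g[90:145,295:348]<140)
c=max(cv2.findContours(b,0,1)[0],key=cv2.contourArea);Q=np.array([onz(K,M,*p,.039)[:2] for p in c[:,0]])-[x,y]
rr=np.hypot(*Q.T);a=np.degrees(np.arctan2(Q[:,1],Q[:,0]))
o=np.argsort(a);print(np.c_[a,rr*1000][o].round(1).tolist())
q=Q[rr>.0165];print("keyway dir",np.degrees(np.arctan2(*q.mean(0)[::-1])),len(q))
save("w2c",cv2.resize(im[80:150,280:365],None,fx=8,fy=8,interpolation=cv2.INTER_CUBIC))
```

```text
gear 0.5247126817703247 -0.27007392048835754 0.05115748196840286
[[-179.9, 12.7], [-174.9, 12.4], [-169.8, 12.3], [-164.7, 12.3], [-159.5, 12.4], [-153.4, 11.5], [-146.4, 10.7], [-141.0, 11.2], [-136.1, 11.7], [-128.5, 11.4], [-120.8, 11.3], [-113.1, 11.4], [-105.7, 11.8], [-100.9, 11.3], [-94.0, 11.9], [-89.0, 11.6], [-83.1, 12.5], [-78.3, 12.4], [-73.4, 12.4], [-68.5, 12.5], [-63.7, 12.6], [-59.1, 12.9], [-52.9, 12.2], [-48.5, 12.6], [-44.4, 13.2], [-37.9, 12.8], [-31.1, 12.7], [-28.0, 13.5], [-24.3, 12.8], [-17.7, 13.0], [-11.4, 13.4], [-7.0, 13.0], [-1.2, 13.6], [3.3, 13.4], [8.0, 13.2], [12.7, 13.1], [17.4, 13.1], [22.1, 13.3], [26.7, 13.5], [31.1, 13.7], [35.3, 14.1], [41.2, 13.6], [45.1, 14.1], [51.2, 13.9], [57.4, 13.8], [63.7, 13.9], [69.8, 14.1], [73.5, 13.6], [79.5, 14.1], [83.5, 13.7], [87.7, 13.4], [92.2, 13.1], [97.3, 14.0], [101.7, 14.0], [106.0, 14.0], [110.3, 14.1], [114.6, 14.2], [117.7, 15.6], [120.3, 16.9], [122.5, 18.3], [124.4, 19.7], [128.6, 19.1], [133.0, 18.6], [137.6, 18.3], [140.3, 18.9], [145.0, 18.7], [147.4, 19.5], [149.7, 18.7], [149.8, 17.1], [150.0, 15.6], [153.1, 14.8], [153.7, 13.3], [154.5, 11.7], [161.9, 11.9], [164.4, 12.9], [170.8, 13.4], [175.3, 13.0]]
keyway dir 136.27347464657547 11
```

View pics/w2c.png

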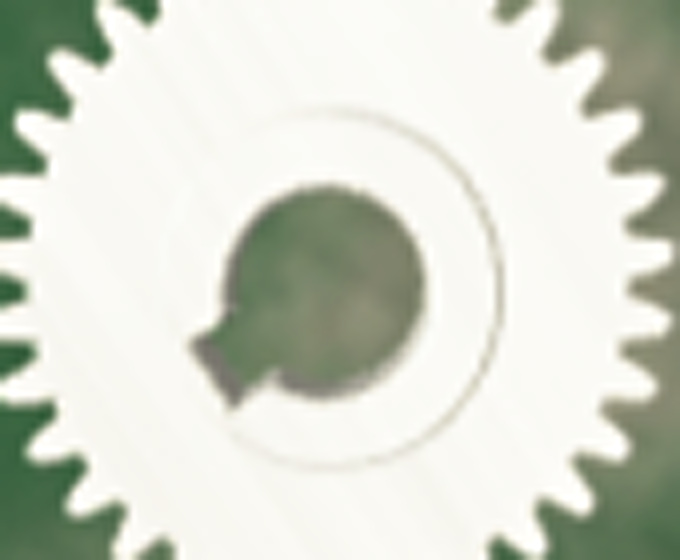

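Request:
{"api": "send_rows", "payload": {
  "series": [
    {"dx": 0.0325,"dy": -0.001,"dz": 0.03,"rx": 0,"ry": 0,"rz": 0,"fingers": -1},
    {"dx": 0.0645,"dy": -0.002,"dz": 0.06,"rx": 0,"ry": 0,"rz": 0,"fingers": -1},
    {"dx": 0.0645,"dy": -0.002,"dz": 0.1,"rx": 0,"ry": 0,"rz": 0,"fingers": -1},
    {"dx": 0.0645,"dy": -0.002,"dz": 0.14,"rx": 0,"ry": 0,"rz": 0,"fingers": -1},
    {"dx": 0.0645,"dy": -0.002,"dz": 0.17,"rx": 0,"ry": 0,"rz": 0,"fingers": -1},
    {"dx": 0.0645,"dy": -0.002,"dz": 0.19,"rx": 0,"ry": 0,"rz": 0,"fingers": -1},
    {"dx": 0.0645,"dy": -0.002,"dz": 0.205,"rx": 0,"ry": 0,"rz": 0,"fingers": -1},
    {"dx": 0.0645,"dy": -0.002,"dz": 0.215,"rx": 0,"ry": 0,"rz": 0,"fingers": -1},
    {"dx": 0.0645,"dy": -0.002,"dz": 0.215,"rx": 0,"ry": 0,"rz": 0,"fingers": -1},
    {"dx": 0.0645,"dy": -0.002,"dz": 0.215,"rx": 0,"ry": 0,"rz": 0,"fingers": -1}
  ]
}}

```text
t: 2.55
tool_pos: [0.5255, -0.27, 0.0172]
ee_rot: [0.993, 0.121, 0.001, 0.001]
contact_force: [0.5, -0.2, -0.2]
grip_width: 1.004
gripper_force: 0.0
```

Request:
{"api": "send_rows", "payload": {
  "series": [
    {"dx": 0,"dy": 0,"dz": 0,"rx": 0,"ry": 0,"rz": 0,"fingers": 1},
    {"dx": 0,"dy": 0,"dz": 0,"rx": 0,"ry": 0,"rz": 0,"fingers": 1},
    {"dx": 0,"dy": 0,"dz": 0,"rx": 0,"ry": 0,"rz": 0,"fingers": 1},
    {"dx": 0,"dy": 0,"dz": 0,"rx": 0,"ry": 0,"rz": 0,"fingers": 1},
    {"dx": 0,"dy": 0,"dz": 0,"rx": 0,"ry": 0,"rz": 0,"fingers": 1},
    {"dx": 0,"dy": 0,"dz": 0,"rx": 0,"ry": 0,"rz": 0,"fingers": 1},
    {"dx": 0,"dy": 0,"dz": 0,"rx": 0,"ry": 0,"rz": 0,"fingers": 1},
    {"dx": 0,"dy": 0,"dz": 0,"rx": 0,"ry": 0,"rz": 0,"fingers": 1},
    {"dx": 0,"dy": 0,"dz": 0,"rx": 0,"ry": 0,"rz": 0,"fingers": 1},
    {"dx": 0,"dy": 0,"dz": 0,"rx": 0,"ry": 0,"rz": 0,"fingers": 1}
  ],
  "newtons": 50
}}

```text
t: 3.55
tool_pos: [0.5258, -0.2699, 0.0177]
ee_rot: [0.993, 0.122, 0.001, 0.001]
contact_force: [-1.1, -0.1, 5.7]
grip_width: 0.543
gripper_force: 52.1
```

Request:
{"api": "send_rows", "payload": {
  "series": [
    {"dx": 0,"dy": 0,"dz": -0.02,"rx": 0,"ry": 0,"rz": 0,"fingers": 1},
    {"dx": 0,"dy": 0,"dz": -0.05,"rx": 0,"ry": 0,"rz": 0,"fingers": 1},
    {"dx": 0,"dy": 0,"dz": -0.09,"rx": 0,"ry": 0,"rz": 0,"fingers": 1},
    {"dx": 0,"dy": 0,"dz": -0.13,"rx": 0,"ry": 0,"rz": 0,"fingers": 1},
    {"dx": 0.005,"dy": -0.02,"dz": -0.15,"rx": 0,"ry": 0,"rz": -6,"fingers": 1},
    {"dx": 0.01,"dy": -0.05,"dz": -0.15,"rx": 0,"ry": 0,"rz": -12,"fingers": 1},
    {"dx": 0.015,"dy": -0.08,"dz": -0.15,"rx": 0,"ry": 0,"rz": -19,"fingers": 1},
    {"dx": 0.02,"dy": -0.11,"dz": -0.15,"rx": 0,"ry": 0,"rz": -26,"fingers": 1},
    {"dx": 0.025,"dy": -0.13,"dz": -0.15,"rx": 0,"ry": 0,"rz": -33,"fingers": 1},
    {"dx": 0.029,"dy": -0.14,"dz": -0.15,"rx": 0,"ry": 0,"rz": -37.7,"fingers": 1},
    {"dx": 0.029,"dy": -0.14,"dz": -0.15,"rx": 0,"ry": 0,"rz": -37.7,"fingers": 1},
    {"dx": 0.029,"dy": -0.14,"dz": -0.15,"rx": 0,"ry": 0,"rz": -37.7,"fingers": 1},
    {"dx": 0.029,"dy": -0.14,"dz": -0.15,"rx": 0,"ry": 0,"rz": -37.7,"fingers": 1}
  ]
}}

```text
t: 4.85
tool_pos: [0.519, -0.1269, 0.1657]
ee_rot: [0.9, 0.435, -0.0, -0.0]
contact_force: [-0.7, 0.2, -5.5]
grip_width: 0.538
gripper_force: 54.2
```

Run:
```python
from h import *
s=get_state();print(s["t"],s["tool_pos"],R.from_quat(s["ee_rot"]).as_matrix()[:,0],s["contact_force"],s["grip_width"])
im,K,M=cam("wrist");save("w3",im);np.savez("w3",im=im,K=K,M=M)
print(proj(K,M,[.582,-.049,.03]))
```

```text
4.85 [ 0.51900307 -0.12687965  0.16573944] [ 6.21651466e-01  7.83293870e-01 -4.10739339e-04] [-0.68106469  0.2045864  -5.45235047] 0.5378342389836505
[322.96414767  77.24822806]
```

View pics/w3.png

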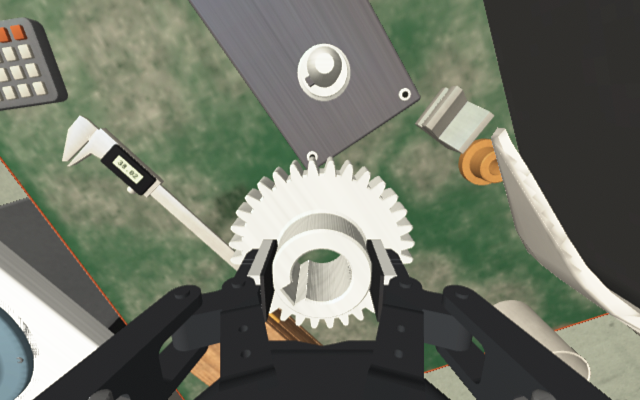

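The shoulder is at about (323,72) with its key at (308,82). The gear is held level, bore centre near (321,275) and keyway at (289,292). I'll refine both.

Run:
```python
from h import *
np.set_printoptions(precision=4,suppress=True)
d=np.load("w3.npz");im,K,M=d["im"],d["K"],d["M"]
g=im.min(2)
m=np.zeros_like(g);m[35:110,285:360]=255*(g[35:110,285:360]>150)
m=cv2.morphologyEx(m,cv2.MORPH_CLOSE,np.ones((5,5)))
c=max(cv2.findContours(m,0,1)[0],key=cv2.contourArea);P=np.array([onz(K,M,*p,.03)[:2] for p in cv2.convexHull(c)[:,0]])
(x,y),r=cv2.minEnclosingCircle(P.astype(np.float32));print("seat",x,y,r)
hsv=cv2.cvtColor(im,cv2.COLOR_RGB2HSV);s=hsv[...,1]
pl=((s<60)&(g<140)).astype(np.uint8);pl[:, :180]=0;pl[:,430:]=0;pl[170:]=0
pl=cv2.morphologyEx(pl,cv2.MORPH_OPEN,np.ones((5,5)))
def edge(rows,side):
    q=[]
    for v in rows:
        i=np.nonzero(pl[v])[0]
        if len(i): q.append(onz(K,M,i[0] if side==0 else i[-1],v,.016)[:2])
    vx,vy,_,_=cv2.fitLine(np.array(q,np.float32),cv2.DIST_HUBER,0,.01,.01).ravel()
    return np.degrees(np.arctan2(vx,-vy)) if vy<0 else np.degrees(np.arctan2(-vx,vy))
print("yaw left,right",edge(range(10,130,4),0),edge(range(10,80,4),1))
a=cv2.resize(im[220:335,250:390],None,fx=5.6,fy=5.2,interpolation=cv2.INTER_CUBIC)
print(a.shape)
save("w3c",cv2.resize(im[225:325,255:388],None,fx=6,fy=6,interpolation=cv2.INTER_CUBIC))
```

```text
seat 0.584729790687561 -0.04627111554145813 0.02344517782330513
yaw left,right -46.44067 -4.6537943
(598, 784, 3)
```

View pics/w3c.png

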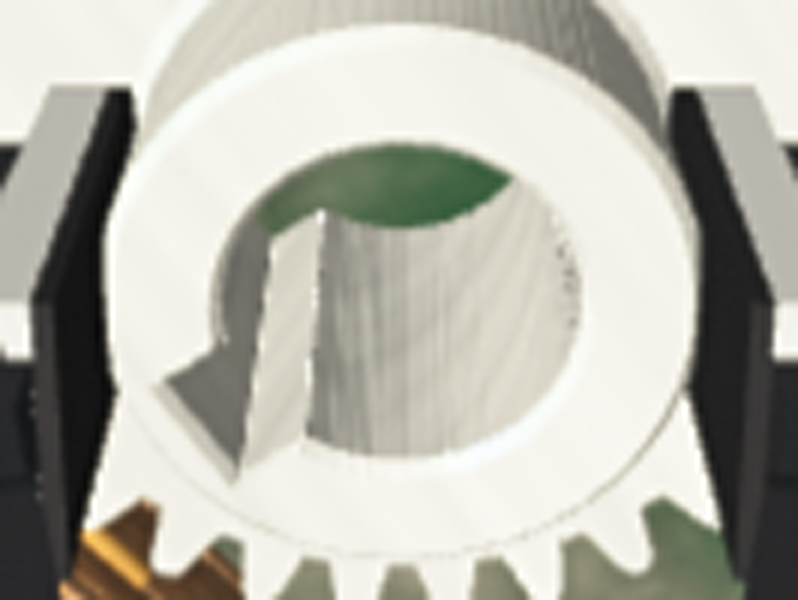

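Run:
```python
from h import *
np.set_printoptions(precision=4,suppress=True)
d=np.load("w3.npz");im,K,M=d["im"],d["K"],d["M"]
s=get_state();z=s["tool_pos"][2]+.0213
f=lambda a,b:onz(K,M,255+(a)/6,225+(b)/6,z)-s["tool_pos"]
T=R.from_quat(s["ee_rot"]).as_matrix()
for nm,p in dict(bore=[(212,300),(580,300),(396,142),(396,460)],hub=[(105,290),(697,290),(401,25),(401,555)],key=[(163,381),(236,483),(215,350),(303,440)]).items():
    W=np.array([f(*q) for q in p]);print(nm,(W@T)[:,:2]*1000)
    if nm!="key": 
        c=np.array([(W[0]+W[1])/2,(W[2]+W[3])/2]);C=np.array([c[0]@T,c[1]@T]);print(" centre tool x,y",C[1][0],C[0][1])
    else:
        e=W[1]-W[0];print(" normal deg",np.degrees(np.arctan2(e[0],-e[1])), "sides",[np.degrees(np.arctan2(*(W[i]-W[j])[1::-1])) for i,j in((0,2),(1,3))])
m=(W[0]+W[1])/2
for c in((0,0),(.001,0)): print("dir from axis",np.degrees(np.arctan2(m[1]-c[1],m[0]-c[0])))
print("nose",onz(K,M,323,62,.084),"totool seat",totool([.5845,-.047,.046]))
```

```text
bore [[  0.2605 -14.8558]
 [  0.3135  13.9785]
 [ 13.9898  -0.4446]
 [-14.4548  -0.4284]]
 centre tool x,y -0.000232511686028271 -0.00043865147346879284
hub [[  1.1369 -23.1997]
 [  1.2217  23.0975]
 [ 23.6332  -0.0778]
 [-23.6531  -0.0114]]
 centre tool x,y -9.961148351632196e-06 -5.111576546184856e-05
key [[ -7.0975 -18.9778]
 [-16.6763 -13.4173]
 [ -4.2495 -14.7543]
 [-12.5764  -7.9162]]
 normal deg -8.302215645900437 sides [np.float64(175.5556765902828), np.float64(178.25929579071862)]
dir from axis 177.84440984804476
dir from axis 177.9466629842451
nose [ 0.5852 -0.0447  0.084 ] totool seat [0.1034 0.0016 0.1199]
```

Request:
{"api": "send_rows", "payload": {
  "series": [
    {"dx": 0.035,"dy": 0.0,"dz": 0,"rx": 0,"ry": 0,"rz": 1,"fingers": 1},
    {"dx": 0.07,"dy": 0.001,"dz": 0,"rx": 0,"ry": 0,"rz": 1,"fingers": 1},
    {"dx": 0.104,"dy": 0.002,"dz": 0.01,"rx": 0,"ry": 0,"rz": 1,"fingers": 1},
    {"dx": 0.104,"dy": 0.002,"dz": 0.03,"rx": 0,"ry": 0,"rz": 1,"fingers": 1},
    {"dx": 0.104,"dy": 0.002,"dz": 0.05,"rx": 0,"ry": 0,"rz": 1,"fingers": 1},
    {"dx": 0.104,"dy": 0.002,"dz": 0.06,"rx": 0,"ry": 0,"rz": 1,"fingers": 1},
    {"dx": 0.104,"dy": 0.002,"dz": 0.065,"rx": 0,"ry": 0,"rz": 1,"fingers": 1},
    {"dx": 0.104,"dy": 0.002,"dz": 0.07,"rx": 0,"ry": 0,"rz": 1,"fingers": 1},
    {"dx": 0.104,"dy": 0.002,"dz": 0.07,"rx": 0,"ry": 0,"rz": 1,"fingers": 1}
  ]
}}

```text
t: 5.8
tool_pos: [0.5855, -0.0464, 0.0964]
ee_rot: [0.904, 0.428, 0.0, 0.0]
contact_force: [-0.1, -1.1, -6.4]
grip_width: 0.543
gripper_force: 54.1
```

Request:
{"api": "send_rows", "payload": {
  "series": [
    {"dx": 0,"dy": 0,"dz": 0.004,"rx": 0,"ry": 0,"rz": 0,"fingers": 1},
    {"dx": 0,"dy": 0,"dz": 0.008,"rx": 0,"ry": 0,"rz": 0,"fingers": 1},
    {"dx": 0,"dy": 0,"dz": 0.01,"rx": 0,"ry": 0,"rz": 0,"fingers": 1},
    {"dx": 0,"dy": 0,"dz": 0.01,"rx": 0,"ry": 0,"rz": 0,"fingers": 1}
  ]
}}

```text
t: 6.2
tool_pos: [0.5852, -0.046, 0.0859]
ee_rot: [0.904, 0.428, -0.0, -0.0]
contact_force: [-0.9, 0.3, -6.2]
grip_width: 0.54
gripper_force: 54.1
```

Request:
{"api": "send_rows", "payload": {
  "series": [
    {"dx": 0,"dy": 0,"dz": 0.004,"rx": 0,"ry": 0,"rz": 0,"fingers": 1},
    {"dx": 0,"dy": 0,"dz": 0.008,"rx": 0,"ry": 0,"rz": 0,"fingers": 1},
    {"dx": 0,"dy": 0,"dz": 0.012,"rx": 0,"ry": 0,"rz": 0,"fingers": 1},
    {"dx": 0,"dy": 0,"dz": 0.016,"rx": 0,"ry": 0,"rz": 0,"fingers": 1},
    {"dx": 0,"dy": 0,"dz": 0.02,"rx": 0,"ry": 0,"rz": 0,"fingers": 1},
    {"dx": 0,"dy": 0,"dz": 0.023,"rx": 0,"ry": 0,"rz": 0,"fingers": 1},
    {"dx": 0,"dy": 0,"dz": 0.023,"rx": 0,"ry": 0,"rz": 0,"fingers": 1}
  ]
}}

```text
t: 6.9
tool_pos: [0.585, -0.0459, 0.0626]
ee_rot: [0.904, 0.428, -0.0, -0.0]
contact_force: [0.1, 0.5, -5.5]
grip_width: 0.543
gripper_force: 54.1
```

Request:
{"api": "send_rows", "payload": {
  "series": [
    {"dx": 0,"dy": 0,"dz": 0.002,"rx": 0,"ry": 0,"rz": 0,"fingers": 1},
    {"dx": 0,"dy": 0,"dz": 0.004,"rx": 0,"ry": 0,"rz": 0,"fingers": 1},
    {"dx": 0,"dy": 0,"dz": 0.005,"rx": 0,"ry": 0,"rz": 0,"fingers": 1},
    {"dx": 0,"dy": 0,"dz": 0.005,"rx": 0,"ry": 0,"rz": 0,"fingers": 1}
  ]
}}

```text
t: 7.3
tool_pos: [0.5853, -0.046, 0.0581]
ee_rot: [0.904, 0.428, -0.0, -0.0]
contact_force: [-0.5, -0.1, -6.7]
grip_width: 0.548
gripper_force: 54.2
```

Request:
{"api": "send_rows", "payload": {
  "series": [
    {"dx": 0,"dy": 0,"dz": 0.002,"rx": 0,"ry": 0,"rz": 0,"fingers": 1},
    {"dx": 0,"dy": 0,"dz": 0.004,"rx": 0,"ry": 0,"rz": 0,"fingers": 1},
    {"dx": 0,"dy": 0,"dz": 0.006,"rx": 0,"ry": 0,"rz": 0,"fingers": 1},
    {"dx": 0,"dy": 0,"dz": 0.008,"rx": 0,"ry": 0,"rz": 0,"fingers": 1},
    {"dx": 0,"dy": 0,"dz": 0.0095,"rx": 0,"ry": 0,"rz": 0,"fingers": 1},
    {"dx": 0,"dy": 0,"dz": 0.0095,"rx": 0,"ry": 0,"rz": 0,"fingers": 1}
  ]
}}

```text
t: 7.9
tool_pos: [0.5852, -0.046, 0.0484]
ee_rot: [0.904, 0.428, -0.0, -0.0]
contact_force: [-0.8, 0.3, -5.9]
grip_width: 0.542
gripper_force: 54.2
```

Request:
{"api": "send_rows", "payload": {
  "series": [
    {"dx": 0,"dy": 0,"dz": 0.0005,"rx": 0,"ry": 0,"rz": 0,"fingers": 1},
    {"dx": 0,"dy": 0,"dz": 0.001,"rx": 0,"ry": 0,"rz": 0,"fingers": 1},
    {"dx": 0,"dy": 0,"dz": 0.0015,"rx": 0,"ry": 0,"rz": 0,"fingers": 1},
    {"dx": 0,"dy": 0,"dz": 0.0015,"rx": 0,"ry": 0,"rz": 0,"fingers": 1}
  ]
}}

```text
t: 8.3
tool_pos: [0.5856, -0.0461, 0.0478]
ee_rot: [0.904, 0.428, 0.0, 0.0]
contact_force: [-1.9, 0.2, -0.8]
grip_width: 0.54
gripper_force: 54.6
```

The gear is seated: its weight came off at TCP z = 0.0478, as expected. I'll release and rise.

Request:
{"api": "send_rows", "payload": {
  "series": [
    {"dx": 0,"dy": 0,"dz": 0,"rx": 0,"ry": 0,"rz": 0,"fingers": -1},
    {"dx": 0,"dy": 0,"dz": 0,"rx": 0,"ry": 0,"rz": 0,"fingers": -1},
    {"dx": 0,"dy": 0,"dz": 0,"rx": 0,"ry": 0,"rz": 0,"fingers": -1},
    {"dx": 0,"dy": 0,"dz": 0,"rx": 0,"ry": 0,"rz": 0,"fingers": -1},
    {"dx": 0,"dy": 0,"dz": 0,"rx": 0,"ry": 0,"rz": 0,"fingers": -1},
    {"dx": 0,"dy": 0,"dz": 0,"rx": 0,"ry": 0,"rz": 0,"fingers": -1},
    {"dx": 0,"dy": 0,"dz": -0.01,"rx": 0,"ry": 0,"rz": 0,"fingers": -1},
    {"dx": 0,"dy": 0,"dz": -0.03,"rx": 0,"ry": 0,"rz": 0,"fingers": -1},
    {"dx": 0,"dy": 0,"dz": -0.07,"rx": 0,"ry": 0,"rz": 0,"fingers": -1},
    {"dx": 0,"dy": 0,"dz": -0.12,"rx": 0,"ry": 0,"rz": 0,"fingers": -1},
    {"dx": 0,"dy": 0,"dz": -0.17,"rx": 0,"ry": 0,"rz": 0,"fingers": -1},
    {"dx": 0,"dy": 0,"dz": -0.2,"rx": 0,"ry": 0,"rz": 0,"fingers": -1},
    {"dx": 0,"dy": 0,"dz": -0.2,"rx": 0,"ry": 0,"rz": 0,"fingers": -1}
  ]
}}

```text
t: 9.6
tool_pos: [0.5884, -0.0468, 0.2549]
ee_rot: [0.904, 0.428, 0.005, 0.004]
contact_force: [0.6, -0.3, -0.4]
grip_width: 0.999
gripper_force: 0.0
```

Run:
```python
from h import *
np.set_printoptions(precision=4,suppress=True)
s=get_state();print(s["t"],s["tool_pos"],s["qpos"])
im,K,M=cam("top");np.savez("top1",im=im,K=K,M=M)
b=cv2.resize(im[130:215,225:390],None,fx=4.8,fy=4.8,interpolation=cv2.INTER_CUBIC)
save("t1c",b)
# hinge & grip predictions
yaw=-.077;Rz=R.from_euler("z",yaw);seat=np.array([.585,-.046,.03])
o=seat+Rz.apply([0,.06,-.03]);H=o+Rz.apply([0,.112,.0825]);print("origin",o,"hinge",H)
for a in(1.45,1.6,1.8):
    G=H+Rz.apply([-.065,-.12*np.cos(a),.12*np.sin(a)]);print(a,G,proj(K,M,G))
hsv=cv2.cvtColor(im,cv2.COLOR_RGB2HSV);v=hsv[...,2];m=np.zeros_like(v);m[160:205,255:282]=255*(v[160:205,255:282]<60)
c=max(cv2.findContours(m,0,1)[0],key=cv2.contourArea);print("grip",cv2.minAreaRect(c),cv2.boundingRect(c))
```

```text
9.6 [ 0.5884 -0.0468  0.2549] [-0.2713  0.0801  1.6999  0.      1.3492  0.415 ]
origin [0.5896 0.0138 0.    ] hinge [0.5982 0.1255 0.0825]
1.45 [0.5323 0.1161 0.2016] [284.8928 184.217 ]
1.6 [0.5337 0.134  0.2024] [277.2077 183.3723]
1.8 [0.5355 0.1577 0.1994] [267.2192 182.5131]Traceback (most recent call last):
  File "<stdin>", line 13, in <module>
ValueError: max() iterable argument is empty
```

View pics/t1c.png

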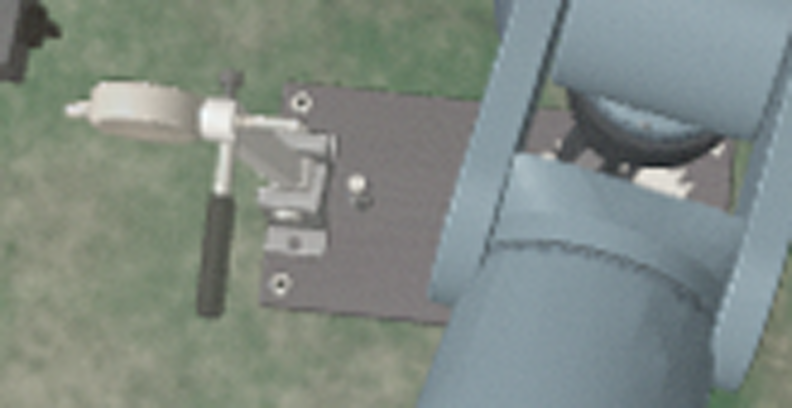

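The gear is home. In the crop, the grip bar runs from (221,195) to (209,315), so its full-image centre is (270,183), which gives an arm angle of about 1.75. I'll take the shut fingers round behind the grip, on its +y side.

Request:
{"api": "send_rows", "payload": {
  "series": [
    {"dx": -0.02,"dy": -0.034,"dz": -0.01,"rx": 0,"ry": 0,"rz": 0,"fingers": 1},
    {"dx": -0.04,"dy": -0.068,"dz": -0.02,"rx": 0,"ry": 0,"rz": 0,"fingers": 1},
    {"dx": -0.06,"dy": -0.102,"dz": -0.02,"rx": 0,"ry": 0,"rz": -5,"fingers": 1},
    {"dx": -0.078,"dy": -0.136,"dz": -0.02,"rx": 0,"ry": 0,"rz": -10,"fingers": 1},
    {"dx": -0.05,"dy": -0.16,"dz": -0.02,"rx": 0,"ry": 0,"rz": -15,"fingers": 1},
    {"dx": -0.015,"dy": -0.187,"dz": -0.02,"rx": 0,"ry": 0,"rz": -20,"fingers": 1},
    {"dx": 0.02,"dy": -0.215,"dz": -0.02,"rx": 0,"ry": 0,"rz": -25,"fingers": 1},
    {"dx": 0.055,"dy": -0.245,"dz": -0.02,"rx": 0,"ry": 0,"rz": -30,"fingers": 1},
    {"dx": 0.084,"dy": -0.269,"dz": 0,"rx": 0,"ry": 0,"rz": -35,"fingers": 1},
    {"dx": 0.084,"dy": -0.269,"dz": 0.035,"rx": 0,"ry": 0,"rz": -35,"fingers": 1},
    {"dx": 0.084,"dy": -0.269,"dz": 0.065,"rx": 0,"ry": 0,"rz": -35,"fingers": 1},
    {"dx": 0.084,"dy": -0.269,"dz": 0.065,"rx": 0,"ry": 0,"rz": -35,"fingers": 1},
    {"dx": 0.084,"dy": -0.269,"dz": 0.065,"rx": 0,"ry": 0,"rz": -35,"fingers": 1}
  ]
}}

```text
t: 10.95
tool_pos: [0.43, 0.1892, 0.1817]
ee_rot: [0.733, 0.68, -0.001, -0.001]
contact_force: [0.6, 0.6, 0.2]
grip_width: 0.0
gripper_force: 0.0
```

Run:
```python
from h import *
s=get_state();print(s["t"],s["tool_pos"],R.from_quat(s["ee_rot"]).as_matrix()[:,:2].round(3).tolist(),s["qpos"],s["grip_width"])
print(totool([.518,.192,.183]))
```

```text
10.95 [0.42996762 0.1892454  0.1816883 ] [[0.076, 0.997], [0.997, -0.076], [-0.001, -0.002]] [ 1.72557810e-01 -1.35617125e-01  2.04925509e+00  3.44898731e-05
  1.23035361e+00  2.48324001e-01] 0.00037298634010629513
[ 0.00941042  0.0875679  -0.00152128]
```

Request:
{"api": "send_rows", "payload": {
  "series": [
    {"dx": 0.008,"dy": 0.03,"dz": 0,"rx": 0,"ry": 0,"rz": 0,"fingers": 1},
    {"dx": 0.009,"dy": 0.06,"dz": 0,"rx": 0,"ry": 0,"rz": 0,"fingers": 1},
    {"dx": 0.009,"dy": 0.086,"dz": 0,"rx": 0,"ry": 0,"rz": 0,"fingers": 1},
    {"dx": 0.009,"dy": 0.086,"dz": 0,"rx": 0,"ry": 0,"rz": 0,"fingers": 1}
  ]
}}

```text
t: 11.35
tool_pos: [0.5208, 0.1912, 0.1849]
ee_rot: [0.734, 0.679, 0.002, 0.001]
contact_force: [-1.1, -0.3, 0.3]
grip_width: 0.003
gripper_force: 0.0
```

Request:
{"api": "send_rows", "payload": {
  "series": [
    {"dx": -0.006,"dy": 0,"dz": 0,"rx": 0,"ry": 0,"rz": 0,"fingers": 1},
    {"dx": -0.012,"dy": 0,"dz": 0,"rx": 0,"ry": 0,"rz": 0,"fingers": 1},
    {"dx": -0.018,"dy": 0,"dz": 0,"rx": 0,"ry": 0,"rz": 0,"fingers": 1},
    {"dx": -0.024,"dy": 0,"dz": 0,"rx": 0,"ry": 0,"rz": 0,"fingers": 1},
    {"dx": -0.03,"dy": 0,"dz": 0,"rx": 0,"ry": 0,"rz": 0,"fingers": 1}
  ]
}}

```text
t: 11.85
tool_pos: [0.5148, 0.1623, 0.1833]
ee_rot: [0.733, 0.68, 0.001, -0.0]
contact_force: [-1.1, 4.4, 3.3]
grip_width: 0.002
gripper_force: 2.3
```

Request:
{"api": "send_rows", "payload": {
  "series": [
    {"dx": -0.011,"dy": 0,"dz": 0,"rx": 0,"ry": 0,"rz": 0,"fingers": 1},
    {"dx": -0.021,"dy": 0,"dz": 0,"rx": 0,"ry": 0,"rz": 0,"fingers": 1},
    {"dx": -0.033,"dy": 0,"dz": 0.002,"rx": 0,"ry": 0,"rz": 0,"fingers": 1},
    {"dx": -0.044,"dy": 0,"dz": 0.004,"rx": 0,"ry": 0,"rz": 0,"fingers": 1},
    {"dx": -0.055,"dy": 0,"dz": 0.008,"rx": 0,"ry": 0,"rz": 0,"fingers": 1},
    {"dx": -0.066,"dy": 0,"dz": 0.0125,"rx": 0,"ry": 0,"rz": 0,"fingers": 1},
    {"dx": -0.077,"dy": 0,"dz": 0.019,"rx": 0,"ry": 0,"rz": 0,"fingers": 1},
    {"dx": -0.087,"dy": 0,"dz": 0.0255,"rx": 0,"ry": 0,"rz": 0,"fingers": 1},
    {"dx": -0.094,"dy": 0,"dz": 0.0315,"rx": 0,"ry": 0,"rz": 0,"fingers": 1},
    {"dx": -0.1,"dy": 0,"dz": 0.0375,"rx": 0,"ry": 0,"rz": 0,"fingers": 1},
    {"dx": -0.1,"dy": 0,"dz": 0.0375,"rx": 0,"ry": 0,"rz": 0,"fingers": 1}
  ]
}}

```text
t: 12.95
tool_pos: [0.5062, 0.0614, 0.1433]
ee_rot: [0.734, 0.68, -0.001, -0.001]
contact_force: [0.2, 0.6, 0.1]
grip_width: 0.003
gripper_force: 0.0
```

Run:
```python
from h import *
s=get_state();print(s["t"],s["tool_pos"],s["contact_force"])
im,K,M=cam("scene");save("s2",cv2.resize(im[150:250,210:400],None,fx=4,fy=4,interpolation=cv2.INTER_CUBIC))
```

```text
12.95 [0.50623332 0.0614327  0.14328374] [0.23263919 0.55652604 0.07862543]
```

View pics/s2.png

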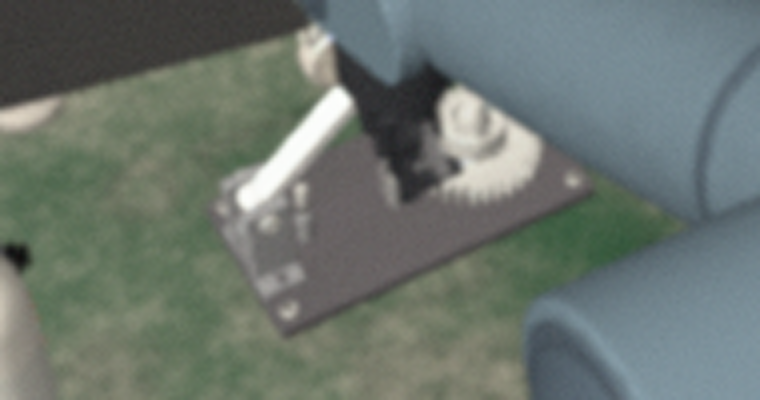

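The arm is now about halfway down, with the white lever slanting from (250,195) to (345,95) toward the gear, which sits on the arbor. Next I'll back off, rise over the bar and press from above along the arc.

Request:
{"api": "send_rows", "payload": {
  "series": [
    {"dx": 0.015,"dy": 0,"dz": 0,"rx": 0,"ry": 0,"rz": 0,"fingers": 1},
    {"dx": 0.015,"dy": 0,"dz": -0.03,"rx": 0,"ry": 0,"rz": 0,"fingers": 1},
    {"dx": 0.01,"dy": 0,"dz": -0.06,"rx": 0,"ry": 0,"rz": 0,"fingers": 1},
    {"dx": -0.013,"dy": 0,"dz": -0.06,"rx": 0,"ry": 0,"rz": 0,"fingers": 1},
    {"dx": -0.016,"dy": 0,"dz": -0.045,"rx": 0,"ry": 0,"rz": 0,"fingers": 1},
    {"dx": -0.017,"dy": 0,"dz": -0.035,"rx": 0,"ry": 0,"rz": 0,"fingers": 1},
    {"dx": -0.021,"dy": 0,"dz": -0.0235,"rx": 0,"ry": 0,"rz": 0,"fingers": 1},
    {"dx": -0.028,"dy": 0,"dz": -0.014,"rx": 0,"ry": 0,"rz": 0,"fingers": 1},
    {"dx": -0.0345,"dy": 0,"dz": -0.004,"rx": 0,"ry": 0,"rz": 0,"fingers": 1}
  ]
}}

```text
t: 13.9
tool_pos: [0.5041, 0.0279, 0.1473]
ee_rot: [0.733, 0.68, -0.0, -0.001]
contact_force: [-1.2, 0.8, 1.3]
grip_width: -0.0
gripper_force: 0.6
```

Request:
{"api": "send_rows", "payload": {
  "series": [
    {"dx": -0.003,"dy": 0,"dz": 0.0055,"rx": 0,"ry": 0,"rz": 0,"fingers": 1},
    {"dx": -0.0055,"dy": 0,"dz": 0.011,"rx": 0,"ry": 0,"rz": 0,"fingers": 1},
    {"dx": -0.0075,"dy": 0,"dz": 0.0165,"rx": 0,"ry": 0,"rz": 0,"fingers": 1},
    {"dx": -0.0095,"dy": 0,"dz": 0.022,"rx": 0,"ry": 0,"rz": 0,"fingers": 1},
    {"dx": -0.011,"dy": 0,"dz": 0.028,"rx": 0,"ry": 0,"rz": 0,"fingers": 1},
    {"dx": -0.0125,"dy": 0,"dz": 0.034,"rx": 0,"ry": 0,"rz": 0,"fingers": 1},
    {"dx": -0.013,"dy": 0,"dz": 0.04,"rx": 0,"ry": 0,"rz": 0,"fingers": 1},
    {"dx": -0.014,"dy": 0,"dz": 0.046,"rx": 0,"ry": 0,"rz": 0,"fingers": 1}
  ]
}}

```text
t: 14.7
tool_pos: [0.5036, 0.0139, 0.1023]
ee_rot: [0.733, 0.68, 0.0, 0.0]
contact_force: [0.0, -1.1, 1.1]
grip_width: 0.001
gripper_force: 0.4
```

Request:
{"api": "send_rows", "payload": {
  "series": [
    {"dx": 0,"dy": 0,"dz": 0.004,"rx": 0,"ry": 0,"rz": 0,"fingers": 1},
    {"dx": 0,"dy": 0,"dz": 0.008,"rx": 0,"ry": 0,"rz": 0,"fingers": 1},
    {"dx": 0,"dy": 0,"dz": 0.0105,"rx": 0,"ry": 0,"rz": 0,"fingers": 1},
    {"dx": 0,"dy": 0,"dz": 0.0105,"rx": 0,"ry": 0,"rz": 0,"fingers": 1}
  ]
}}

```text
t: 15.1
tool_pos: [0.5033, 0.0141, 0.0919]
ee_rot: [0.733, 0.68, -0.0, -0.0]
contact_force: [0.3, 0.9, 0.2]
grip_width: 0.001
gripper_force: 0.0
```

Request:
{"api": "send_rows", "payload": {
  "series": [
    {"dx": 0,"dy": 0,"dz": 0.001,"rx": 0,"ry": 0,"rz": 0,"fingers": 1},
    {"dx": 0,"dy": 0,"dz": 0.002,"rx": 0,"ry": 0,"rz": 0,"fingers": 1},
    {"dx": 0,"dy": 0,"dz": 0.003,"rx": 0,"ry": 0,"rz": 0,"fingers": 1},
    {"dx": 0,"dy": 0,"dz": 0.003,"rx": 0,"ry": 0,"rz": 0,"fingers": 1}
  ]
}}

```text
t: 15.5
tool_pos: [0.5036, 0.0139, 0.0895]
ee_rot: [0.733, 0.68, 0.0, 0.0]
contact_force: [-1.1, -0.1, 1.2]
grip_width: -0.002
gripper_force: 1.0
```

Request:
{"api": "send_rows", "payload": {
  "series": [
    {"dx": 0,"dy": 0,"dz": 0.001,"rx": 0,"ry": 0,"rz": 0,"fingers": 1},
    {"dx": 0,"dy": 0,"dz": 0.002,"rx": 0,"ry": 0,"rz": 0,"fingers": 1},
    {"dx": 0,"dy": 0,"dz": 0.002,"rx": 0,"ry": 0,"rz": 0,"fingers": 1}
  ]
}}

```text
t: 15.8
tool_pos: [0.5038, 0.0139, 0.0891]
ee_rot: [0.733, 0.68, -0.0, -0.0]
contact_force: [-7.3, -0.6, 15.3]
grip_width: 0.001
gripper_force: 7.6
```

The force rose sharply to 15 N at z = 0.089, the predicted stop height. I'll let go and verify.

Request:
{"api": "send_rows", "payload": {
  "series": [
    {"dx": 0,"dy": 0,"dz": 0,"rx": 0,"ry": 0,"rz": 0,"fingers": 1},
    {"dx": 0,"dy": 0,"dz": -0.01,"rx": 0,"ry": 0,"rz": 0,"fingers": 1},
    {"dx": 0,"dy": 0,"dz": -0.03,"rx": 0,"ry": 0,"rz": 0,"fingers": 1},
    {"dx": 0,"dy": -0.03,"dz": -0.07,"rx": 0,"ry": 0,"rz": 0,"fingers": 1},
    {"dx": 0,"dy": -0.07,"dz": -0.1,"rx": 0,"ry": 0,"rz": 0,"fingers": 1},
    {"dx": 0,"dy": -0.1,"dz": -0.12,"rx": 0,"ry": 0,"rz": 0,"fingers": 1},
    {"dx": 0,"dy": -0.1,"dz": -0.12,"rx": 0,"ry": 0,"rz": 0,"fingers": 1}
  ]
}}

```text
t: 16.5
tool_pos: [0.4037, 0.0216, 0.2106]
ee_rot: [0.733, 0.68, 0.002, 0.003]
contact_force: [-0.5, 0.1, 0.4]
grip_width: -0.001
gripper_force: 0.0
```

Run:
```python
from h import *
s=get_state();print(s["t"],s["tool_pos"],s["contact_force"])
im,K,M=cam("scene")
Rz=R.from_euler("z",-.077);H=np.array([.598,.1255,.0825])
v=cv2.cvtColor(im,cv2.COLOR_RGB2HSV)[...,2]
for a in(0,.05,.2):
    P=[H+Rz.apply([x,-.12*np.cos(a),.12*np.sin(a)]) for x in(-.095,-.08,-.065,-.05,-.037)]
    px=[proj(K,M,p) for p in P];print(a,np.round(px[2],1),[int(v[int(round(q[1])),int(round(q[0]))]) for q in px])
q=proj(K,M,H+Rz.apply([-.065,-.12,0])).round().astype(int)
w=v[q[1]-12:q[1]+13,q[0]-14:q[0]+15]<60;ys,xs=np.nonzero(w);print("dark",len(xs),xs.mean()+q[0]-14,ys.mean()+q[1]-12)
```

```text
16.5 [0.40366345 0.02156704 0.21062921] [-0.47005395  0.13588723  0.41717689]
0 [322.5 199. ] [65, 44, 42, 41, 54]
0.05 [322.5 197.7] [46, 41, 40, 46, 103]
0.2 [321.7 194.1] [58, 70, 141, 169, 191]
dark 52 323.36538461538464 200.03846153846155
```

The grip's image matches angle 0: the dark blob is at (323.4,200.0), and (322.5,199.0) was predicted. I'll hand in now.

```bash
python3 -c "
from rig import workorder
print(workorder.job_done())"
```

```text
the job is handed in; nothing more can be done
None
```

I handed the job in at about 16.5 s: the gear is seated on the arbor with the key in its keyway, the indicator arm is down on its stop, and the gripper is clear. The plunger's travel wasn't measured directly, and no verdict came back.

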